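# Change a coil of the demonstration transformer

## Robot

A 6-joint arm with a two-finger parallel gripper is mounted at the origin on the work surface. World frame = base frame: x ahead of the robot, y to its left, z up, the work surface at z = 0. Lengths are in mm, angles in rad, forces in N, time in s.
With the tool pointing down it reaches from about 400 to 925 mm from the base axis. Payload 12.5 kg.
Tool frame: the origin (TCP) lies midway between the tips of the shut fingers; the grasp point (between the pads) lies 19 mm behind it; z points along the fingers, y is the line along which they close (so a half turn about z gives the same grasp; the last joint's range is limited). The gripper opens to 95 mm and grips with 3 to 60 N. Pads are 20 mm wide; open, the fingers measure 119 mm over their backs; the gripper's body (75 mm by 180 mm) begins 59 mm behind the grasp point.
Start: joints at [1.119, 0.491, 1.559, -0, 1.092, -0.106], TCP at [211.828, 588.027, 214.661] pointing down, gripper open.
Joint ranges: [-3.1, 3.1], [-0.84, 2.19], [0.05, 2.79], [-1.13, 4.28], [0.06, 2.93], [-2.69, 2.69]. Speed limits (rad/s): [2.22, 2.22, 2.79, 3.14, 3.14, 3.14].

## Interface

Orientations are given as a rotation vector (axis times angle).
In Python, from bench import bot, telemetry, viewer, order, models gives the robot as it stands. Calls block until the motion is done:
- bot.goto(position, orientation): joint-space move of the TCP to a pose.
- bot.move_straight(position, attitude=None, max_speed=150, f_stop=None): straight line of the TCP; attitude=None keeps the orientation; max_speed is the mean speed in mm/s. With f_stop (N) it stops when the force on the tool has changed by that much, and returns True; else False.
- bot.goto_joints(angles): joint-space move.
- bot.gripper_to(opening, effort=None): finger opening in mm; effort is the grip in N (None keeps the last); returns when the fingers have stopped.
- bot.hold(seconds).
- bot.inverse_kinematics(position, orientation): joint angles nearest the present ones, or None.
- telemetry.state(): the state.
- viewer.camera(name): name is "scene" or "top"; returns the picture (420x560x3 uint8, red, green, blue); there is no depth.
- viewer.camera_model(name): a dict with "K" (3x3 intrinsics, pixels), "distortion" ([k1, k2, p1, p2, k3] as OpenCV has them; the pictures are not rectified), "R" (3x3) and "t" (3): a world point X has camera coordinates R X + t. Camera axes: x right, y down, z forward; pixel columns grow to the right and rows downward; lengths in mm; the calibration is good to about 2 mm. A picture is of the moment at which its call begins. camera_model takes no time and is no camera call.
A pose or a line that the arm cannot do raises bot.PlanningError and nothing moves.
- order.sign_off(): hands the job in; it is judged then, once.
Trained networks look in the newest picture that a camera, given by its name, has taken for a name from the list of things; names that differ only in an ending like _2 or _b are one class to them, and where a whole thing is asked for, a point or a joint stands for the part that bears it (a point fixed in the world has none). Each returns a list of dicts, best first, with "conf" (0 to 1); they miss things now and then, are a little off and sometimes report something else, mostly with a low value. They report only what shows in the picture. A call takes as long as a camera call. They do not tell look-alikes from the thing itself.
- models.spot_in(camera, label): "at" ([row, column] in pixels, amid what is visible of it).
- models.trace(camera, label): "region" (420x560 bool, what is visible of it) and "at" ([row, column] in pixels, amid what is visible of it).
- models.landmark_of(camera, label): "at" ([row, column] in pixels: a listed point, or the origin of a listed thing).
The state is a dict: "time_s": time; "qpos": joint angles; "qvel": joint speeds; "effort": joint torques, N m; "ee_pos": TCP position; "eef_rot": TCP orientation; "ft_force": force on the tool from outside, world axes, zero at the start; "torque": the same for the moment, N m; "grip_width": finger opening in mm; "finger_force": force on a finger pad.
Only numpy, scipy, OpenCV 4.12 (cv2) and the standard library are available. Lean on these libraries where they do the work, as an engineer would, in place of code of your own. Each camera call takes 0.05 s, during which the arm holds its last target. There are 200 camera calls.

## Task

Change the blue coil of the take-apart transformer for the yellow one: lift off the iron yoke and then the red coil and park both on the green mat, put the blue coil in the white tray, and slide the yellow coil down onto the bare leg where the blue one was. Then put the red coil back on top of it and lay the yoke back squarely across both legs. Leave the white coil on its leg, and do not disturb the black coil or the orange multimeter.

Things in the scene. Friction and masses are not known exactly. Their poses are not given: they have to be found in the camera images.
- core: Fixed U-core: grey foot 80 x 150 mm (x, y), flat top at 40 mm, with two upright square iron legs, 30 x 30 mm, centred at y = +40 and -40 mm, their tops 104 mm above the bench. Coils slide down over a leg and rest on the foot. One leg carries the white coil, the other blue with red on top; which is which varies. Origin: centre of the foot's underside; y along the row of legs, z up.
- yoke: Laminated dark iron bar with two brass rivets, 30 x 110 x 30 mm (x, y, z), about 0.7 kg; at the start it lies loose across the tops of both legs, right above the coils (4 mm clear of them), its underside 104 mm above the bench. Origin: centre of the underside; y along its length.
- coil_red: Square red coil, 50 x 50 mm, 30 mm tall; a 38 x 38 mm square hole runs through it vertically, its lower mouth flared by 4 mm all round; copper panels on its y faces. Origin: centre of the underside, z up. 0.2 kg. At the start on the same leg as the blue coil and on top of it, underside 70 mm above the bench, sides parallel to the foot's.
- coil_blue: Square blue coil, 64 x 64 mm, 30 mm tall; a 38 x 38 mm square hole runs through it vertically, its lower mouth flared by 4 mm all round; copper panels on its y faces. Origin: centre of the underside, z up. 0.28 kg. At the start on one leg, resting on the foot, sides parallel to the foot's; its rim shows round the smaller red coil. The white coil is 16 mm away.
- coil_yellow: Square yellow coil, 64 x 64 mm, 30 mm tall; a 38 x 38 mm square hole runs through it vertically, its lower mouth flared by 4 mm all round; copper panels on its y faces. Origin: centre of the underside, z up. 0.28 kg. The spare: lies on a plywood board 8 mm thick, 16 mm beside the black coil, which is on its +y or -y side; its two x faces are free.
- coil_black: Square black coil, 64 x 64 mm, 30 mm tall; a 38 x 38 mm square hole runs through it vertically, its lower mouth flared by 4 mm all round; copper panels on its y faces. Origin: centre of the underside, z up. Another spare on the plywood board, beside the yellow coil; stays where it is.
- coil_white: Square white coil, 64 x 64 mm, 60 mm tall; a 38 x 38 mm square hole runs through it vertically, its lower mouth flared by 4 mm all round; copper panels on its y faces. Origin: centre of the underside, z up. Threaded on the other leg, resting on the foot (top 100 mm above the bench); stays where it is.
- mat: Fixed green mat, 130 x 150 mm (x, y), 4 mm thick: the side area for the yoke and the red coil. Origin: centre of its underside on the bench; z up.
- tray: Fixed white plastic tray, 130 x 130 mm outside, walls 4 mm thick and 10 mm high, floor about 4 mm above the bench: for the blue coil. Origin: centre of its underside on the bench; z up.
- meter: Orange hand-held multimeter with a black face, lying on the bench, 138 x 74 x 32 mm (40 mm over its knob); a bystander. Origin: centre of its underside.
Mind the look-alikes: they are no part of the job. There is more than one size of the coil_blue; the one meant has the size given above.

How it is judged (in metres and radians):
On the way, in this order (a step that is already met when the one before it is completed fails the run):
1. the yoke lies on the green mat (x of yoke in the frame of mat between -0.065 and 0.065 m and y of yoke in the frame of mat between -0.075 and 0.075 m and z of yoke in the frame of mat between -0.002 and 0.01 m and angle between yoke's own z axis and vertical below 0.1 rad and linear speed of yoke below 0.02 m/s), for 0.2 s.
2. the red coil lies on the green mat, the yoke too (x of coil_red in the frame of mat between -0.065 and 0.065 m and y of coil_red in the frame of mat between -0.075 and 0.075 m and z of coil_red in the frame of mat between -0.002 and 0.01 m and angle between each of coil_red, yoke's own z axis and vertical below 0.1 rad and x of yoke in the frame of mat between -0.065 and 0.065 m and y of yoke in the frame of mat between -0.075 and 0.075 m and z of yoke in the frame of mat between -0.002 and 0.01 m and linear speed of coil_red below 0.02 m/s), for 0.2 s.
3. the blue coil lies in the white tray (x of coil_blue in the frame of tray between -0.035 and 0.035 m and y of coil_blue in the frame of tray between -0.035 and 0.035 m and z of coil_blue in the frame of tray between -0.002 and 0.01 m and angle between coil_blue's own z axis and vertical below 0.1 rad and linear speed of coil_blue below 0.02 m/s), for 0.2 s.
4. the yellow coil is on the bare leg, down on the foot (x of coil_yellow in the frame of core between -0.008 and 0.008 m and z of coil_yellow in the frame of core between 0.035 and 0.045 m and (y of coil_yellow in the frame of core between 0.032 and 0.048 m or y of coil_yellow in the frame of core between -0.048 and -0.032 m) and angle between coil_yellow's own z axis and vertical below 0.1 rad and linear speed of coil_yellow below 0.02 m/s), for 0.2 s.
5. the red coil is on the same leg, on top of the yellow one (x of coil_red in the frame of core between -0.008 and 0.008 m and z of coil_red in the frame of core between 0.065 and 0.075 m and (y of coil_red in the frame of core between 0.032 and 0.048 m or y of coil_red in the frame of core between -0.048 and -0.032 m) and angle between each of coil_red, coil_yellow's own z axis and vertical below 0.1 rad and x of coil_yellow in the frame of core between -0.008 and 0.008 m and z of coil_yellow in the frame of core between 0.035 and 0.045 m and (y of coil_yellow in the frame of core between 0.032 and 0.048 m or y of coil_yellow in the frame of core between -0.048 and -0.032 m) and horizontal distance between coil_yellow and coil_red below 0.012 m and linear speed of coil_red below 0.02 m/s), for 0.2 s.
At the end, for the whole second after the job is handed in: Blue's leg now holds yellow on the foot and red on it (heights within 5 mm); yoke flat on both legs, centred within 8 mm, square within 0.15 rad; blue flat in the tray; white seated on its leg; black coil and multimeter within 20 mm of their start; all released and at rest (all of step 3 and all of step 5 and x of yoke in the frame of core between -0.008 and 0.008 m and y of yoke in the frame of core between -0.008 and 0.008 m and z of yoke in the frame of core between 0.1 and 0.109 m and angle between the y axis of yoke and the y axis of core, either way round below 0.15 rad and angle between each of yoke, coil_white's own z axis and vertical below 0.1 rad and x of coil_white in the frame of core between -0.008 and 0.008 m and z of coil_white in the frame of core between 0.035 and 0.045 m and (y of coil_white in the frame of core between 0.032 and 0.048 m or y of coil_white in the frame of core between -0.048 and -0.032 m) and linear speed of each of yoke, coil_yellow, coil_white below 0.02 m/s and distance of each of coil_black, meter from where it was at the start of the episode below 0.02 m); the robot touches nothing.
It fails at once if the white coil was lifted or pulled off its leg (distance of coil_white from where it was at the start of the episode above 0.015 m).
It fails at once if the black coil was disturbed (distance of coil_black from where it was at the start of the episode above 0.02 m).
It fails at once if the orange multimeter was disturbed (distance of meter from where it was at the start of the episode above 0.02 m).
It also fails if it takes over 144 s, if anything falls off the work surface, if the arm or the gripper's body presses on something with over 40 N, if the wrist force passes 120 N, or if a joint passes its speed limit or range.

## Working session

There is one attempt and no reset: what is moved stays moved. The work goes in short steps, each a Python script; the robot and the scene stay as the last script left them, time stands still between calls to the robot, and variables do not carry over. Pictures are saved under pics/ and viewed, at most 14 in all, crops included, and the job is handed in when it is done.

```bash
mkdir -p pics
python3 - <<'E'
from bench import bot, telemetry, viewer, models
import cv2
for c in("scene","top"):
    cv2.imwrite(f"pics/{c}0.png",viewer.camera(c)[:,:,::-1])
    m=viewer.camera_model(c); print(c,m)
for c in("top","scene"):
    for l in "core yoke coil_red coil_blue coil_yellow coil_black coil_white mat tray meter".split():
        print(c,l,[(round(d['conf'],2),[round(float(v),1) for v in d['at']]) for d in models.landmark_of(c,l)][:4])
print(telemetry.state())
E
```

```text
scene {'K': array([[446.17951203,   0.        , 279.14652156],
       [  0.        , 446.17951203, 216.78661033],
       [  0.        ,   0.        ,   1.        ]]), 'distortion': array([-0.12596537,  0.        ,  0.        ,  0.        ,  0.        ]), 'R': array([[ 0.57573029,  0.81745301,  0.01747009],
       [ 0.61216295, -0.41678399, -0.67197293],
       [-0.54202505,  0.39756971, -0.74036962]]), 't': array([-314.26589759, -249.77344792, 1168.56580852])}
top {'K': array([[402.39134084,   0.        , 276.82676157],
       [  0.        , 402.39134084, 210.58780405],
       [  0.        ,   0.        ,   1.        ]]), 'distortion': array([-0.0702618,  0.       ,  0.       ,  0.       ,  0.       ]), 'R': array([[-1.86600237e-02, -9.99821256e-01, -3.04286902e-03],
       [-9.78693585e-01,  1.88879534e-02, -2.04455648e-01],
       [ 2.04476577e-01, -8.37110866e-04, -9.78871099e-01]]), 't': array([ 14.09554652, 537.61627504, 712.70272985])}
top core [(0.96, [228.5, 295.0])]
top yoke [(0.64, [222.7, 295.3])]
top coil_red [(0.88, [229.0, 268.8])]
top coil_blue [(0.85, [175.4, 273.0]),
[... 748 characters left out ...]
meter [(0.92, [347.6, 147.0])]
{'time_s': 1.1, 'qpos': array([ 1.11940959e+00,  4.90902082e-01,  1.55886239e+00, -2.81520897e-05,
        1.09170293e+00, -1.05591647e-01]), 'qvel': array([ 0.00063796,  0.00049648,  0.00081882,  0.00105419, -0.00174183,
        0.00021503]), 'effort': array([-4.39072246e-04, -6.12469339e+01, -2.58433145e+01,  6.93656341e-02,
        4.46025620e-02,  2.33171750e-05]), 'ee_pos': array([211.83583568, 588.04241294, 214.6726195 ]), 'eef_rot': array([5.40441328e-01, 3.09469874e+00, 1.78367546e-04]), 'ft_force': array([ 0.85769004,  0.17564869, -0.09733389]), 'torque': array([0.00550015, 0.0787051 , 0.036041  ]), 'finger_force': 0.0, 'grip_width': 95.42984188222182}
```

View pics/top0.png

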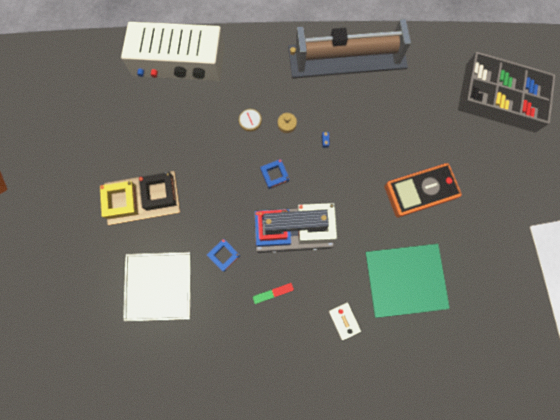

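View pics/scene0.png

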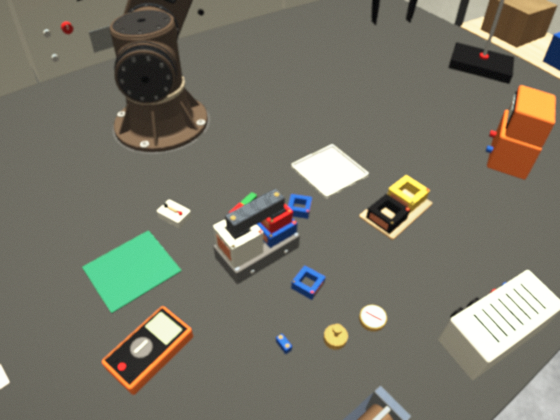

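The top view shows the blue and red coils on the +y leg (about row 228, col 270), white at col 316 and the yoke across both. Two small blue rings, at (175,273) and (257,223), are look-alikes. Yellow is at (200,118) with black at (190,157), the tray at (286,157), and the mat at (281,407). The scene view agrees with this.

```bash
cat > h.py <<'E'
import numpy as np, cv2
from scipy.optimize import minimize
from bench import bot, telemetry, viewer, models, order
def proj(c,X):
    m=viewer.camera_model(c)
    return cv2.projectPoints(np.float64(X),cv2.Rodrigues(m['R'])[0],m['t'],m['K'],m['distortion'])[0][:,0]
def unproj(c,at,z):
    m=viewer.camera_model(c)
    p=cv2.undistortPoints(np.float64([[at[::-1]]]),m['K'],m['distortion'])[0,0]
    d=m['R'].T@[p[0],p[1],1]; o=-m['R'].T@m['t']
    return (o+d*(z-o[2])/d[2])[:2]
def box(x,y,a,dims,z):
    L=np.array([[i,j,k] for i in(-.5,.5) for j in(-.5,.5) for k in(0,1)])*dims
    c,s=np.cos(a),np.sin(a)
    return L@np.array([[c,s,0],[-s,c,0],[0,0,1]])+[x,y,z]
def fit(label,dims,z,near=None,cams=("top","scene"),shoot=False,yaw0=0):
    """fit x,y,yaw of a box to the traced silhouettes' hulls"""
    S=4; masks={}
    for c in cams:
        if shoot: viewer.camera(c)
        r=models.trace(c,label)
        if near is not None: r=[d for d in r if np.hypot(*(unproj(c,d['at'],z+dims[2])-near))<40]
        if not r: print(label,c,'missing'); continue
        m=r[0]['region'].astype(np.uint8)
        n,lab,st,_=cv2.connectedComponentsWithStats(m)
        if n<2: continue
        m=(lab==1+st[1:,4].argmax()).astype(np.uint8)
        M=cv2.resize(m,None,fx=S,fy=S,interpolation=cv2.INTER_NEAREST)
        pts=np.argwhere(M)[:,::-1].astype(np.int32)
        M=np.zeros_like(M); cv2.fillConvexPoly(M,cv2.convexHull(pts),1)
        masks[c]=(M,r[0]['at'])
    out=[]
    for cs in [[c] for c in masks]+([list(masks)] if len(masks)>1 else []):
        def cost(p):
            e=0
            for c in cs:
                h=cv2.convexHull(np.round(((proj(c,box(*p,dims,z))+.5)*S-.5)*16).astype(np.int32))
                R=np.zeros_like(masks[c][0]); cv2.fillConvexPoly(R,h,1,shift=4)
                e+=1-(R&masks[c][0]).sum()/(R|masks[c][0]).sum()
            return e/len(cs)
        p0=unproj(cs[0],masks[cs[0]][1],z+dims[2]/2); best=None
        for a in yaw0+np.array([-.3,0,.3]):
            q=minimize(cost,[*p0,a],method='Nelder-Mead',options=dict(initial_simplex=[[*p0,a],[p0[0]+12,p0[1],a],[p0[0],p0[1]+12,a],[*p0,a+.2]],xatol=.02,fatol=1e-4))
            if best is None or q.fun<best.fun: best=q
        out.append(best.x); print(label,cs,best.x.round(3),round(best.fun,3))
    return out[-1]
def rv(th):
    p=(th+np.pi/2)/2; return np.pi*np.array([np.cos(p),np.sin(p),0])
def att(x,y,z,th):
    """rotvec closing along th (or th+pi), whichever has least joint-6 magnitude"""
    best=None
    for k in(0,np.pi):
        q=bot.inverse_kinematics([x,y,z],rv(th+k))
        if q is not None and (best is None or abs(q[5])<best[0]): best=(abs(q[5]),rv(th+k))
    return best[1]
def over(x,y,z,th): bot.goto([x,y,z],att(x,y,z,th))
def line(x,y,z,**k): return bot.move_straight([x,y,z],**k)
def st(msg=''):
    s=telemetry.state(); print(msg,'t',round(s['time_s'],1),'ee',s['ee_pos'].round(1),'w',round(s['grip_width'],1),'ff',round(float(s['finger_force']),1),'F',s['ft_force'].round(1))
    return s
E
python3 - <<'E'
from h import *
fit('yoke',[30,110,30],104)
fit('coil_yellow',[64,64,30],8)
fit('coil_black',[64,64,30],8)
fit('mat',[130,150,4],0)
fit('tray',[130,130,10],0)
fit('meter',[138,74,32],0)
fit('coil_white',[64,64,60],40)
for l in('core','yoke'):
    for c in('top','scene'):
        d=models.landmark_of(c,l); 
        if d: print(l,c,unproj(c,d[0]['at'],0 if l=='core' else 104))
E
```

```text
yoke ['top'] [ 5.06955e+02 -2.69150e+01  4.80000e-02] 0.071
yoke ['scene'] [ 5.04116e+02 -2.55740e+01  5.60000e-02] 0.058
yoke ['top', 'scene'] [ 5.05695e+02 -2.67820e+01  5.60000e-02] 0.075
coil_yellow ['top'] [5.72868e+02 3.22984e+02 1.13000e-01] 0.042
coil_yellow ['scene'] [5.70771e+02 3.30714e+02 1.20000e-01] 0.085
coil_yellow ['top', 'scene'] [5.72916e+02 3.24688e+02 1.08000e-01] 0.111
coil_black ['top'] [5.90335e+02 2.44611e+02 1.49000e-01] 0.021
coil_black ['scene'] [5.88936e+02 2.46816e+02 1.13000e-01] 0.066
coil_black ['top', 'scene'] [5.90401e+02 2.44844e+02 1.49000e-01] 0.058
mat ['top'] [ 4.03327e+02 -2.51863e+02  8.40000e-02] 0.047
mat ['scene'] [ 4.03608e+02 -2.50691e+02  8.40000e-02] 0.036
mat ['top', 'scene'] [ 4.03205e+02 -2.51335e+02  9.20000e-02] 0.042
tray ['top'] [4.00837e+02 2.43588e+02 2.10000e-02] 0.014
tray ['scene'] [4.00686e+02 2.46248e+02 1.60000e-02] 0.026
tray ['top', 'scene'] [4.00728e+02 2.44255e+02 2.70000e-02] 0.028
meter ['top'] [ 583.742 -294.302    1.864] 0.038
meter ['scene'] [ 583.467 -293.552   -1.268] 0.025
meter ['top', 'scene'] [ 583.578 -293.809    1.865] 0.034
coil_white ['top'] [ 5.07867e+02 -6.75000e+01 -9.00000e-03] 0.029
coil_white ['scene'] [ 5.08107e+02 -6.59320e+01  4.40000e-02] 0.118
coil_white ['top', 'scene'] [ 5.0796e+02 -6.6788e+01  8.0000e-03] 0.082
core top [511.51032018 -32.37825209]
core scene [507.96118521 -23.16468144]
yoke top [505.07458193 -28.44559038]
yoke scene [496.84119554 -27.23338886]
```

```bash
cat >> h.py <<'E'
def loc(p,u,v):
    c,s=np.cos(p[2]),np.sin(p[2]); return p[0]+c*u-s*v,p[1]+s*u+c*v
def pick(x,y,th,zt,op,up,effort=40):
    bot.gripper_to(op); over(x,y,max(up,zt+60),th); line(x,y,zt); bot.gripper_to(0,effort); s=st('gripped')
    line(x,y,up,max_speed=100); s=st('lifted'); return s
def place(x,y,th,zt,op,up,f=8,zc=None):
    """zt = nominal TCP at rest; the last 12 mm guarded"""
    over(x,y,up,th); line(x,y,zt+10); line(x,y,zt-3,max_speed=25,f_stop=f); st('down')
    bot.gripper_to(op); line(x,y,up); st('released')
MAT=np.array([403.3,-251.3,.087]); TRAY=np.array([400.7,244.5,.022])
E
python3 - <<'E'
from h import *
pick(505.5,-26.8,.052,109,60,190)
x,y=loc(MAT,43,0)
place(x,y,MAT[2],9,60,190)
p=[]
fit('yoke',[30,110,30],4,shoot=True)
fit('coil_red',[50,50,30],70)
fit('coil_white',[64,64,60],40)
near=np.array([507,13])
cv2.imwrite("pics/top1.png",viewer.camera("top")[100:340,180:480,::-1].repeat(2,0).repeat(2,1))
for c in('top','scene'):
    d=models.landmark_of(c,'core')
    if d: print(unproj(c,d[0]['at'],0))
E
```

```text
gripped t 6.5 ee [506.  -26.9 109.4] w 30.0 ff 40.0 F [1.2 1.3 3.6]
lifted t 7.5 ee [505.1 -26.7 189.3] w 29.9 ff 40.0 F [-1.   0.6 -5.2]
down t 10.1 ee [ 446.3 -247.7    9.1] w 30.0 ff 40.0 F [0.4 0.1 3.2]
released t 12.2 ee [ 445.9 -247.4  189.3] w 59.9 ff 0.0 F [ 0.5 -0.1 -0.4]
yoke ['top'] [ 4.44323e+02 -2.50153e+02  7.90000e-02] 0.07
yoke ['scene'] [ 4.45204e+02 -2.48991e+02  7.00000e-02] 0.055
yoke ['top', 'scene'] [ 4.44650e+02 -2.49421e+02  7.60000e-02] 0.068
coil_red top missing
coil_red ['scene'] [5.04021e+02 1.52800e+01 5.30000e-02] 0.062
coil_white ['top'] [ 5.07981e+02 -6.68780e+01  8.00000e-03] 0.029
coil_white ['scene'] [ 5.07808e+02 -6.48840e+01  4.10000e-02] 0.026
coil_white ['top', 'scene'] [ 5.07994e+02 -6.64260e+01  7.00000e-03] 0.036
[508.67293448 -30.26860448]
[507.92359239 -20.99978531]
```

View pics/top1.png

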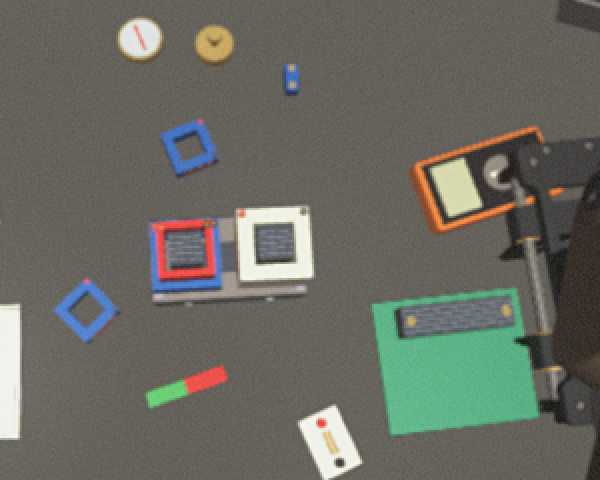

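The yoke lies on the mat and the arm covers part of the meter. Both leg tops are visible, at about full-image (224,272) and (221,317). Next I'll measure them.

Run:
```python
from h import *
im=viewer.camera('top'); 
cv2.imwrite("pics/legs.png",cv2.resize(im[195:255,250:345,::-1],None,fx=8,fy=8,interpolation=cv2.INTER_CUBIC))
a=[unproj('top',p,104) for p in([100+124,180+92.5],[100+121,180+137.5])]; print(a, (a[0]+a[1])/2)
d=a[0]-a[1]; print(np.hypot(*d), np.arctan2(-d[0],d[1]))
for C in ([505.5,-26.8,.05],):
  for v in(40,-40):
    x,y=loc(C,0,v); q=proj('top',box(x,y,C[2],[30,30,104],0))[1::2]; print(((q-[250,195]+.5)*8).round())
```

```text
[array([503.51334333,  12.06205816]), array([507.37114235, -67.99729469])] [505.44224284 -27.96761827]
80.15224633219248 0.04814949343791413
[[251. 298.]
 [116. 308.]
 [242. 165.]
 [107. 174.]]
[[612. 273.]
 [477. 283.]
 [599. 141.]
 [465. 150.]]
```

View pics/legs.png

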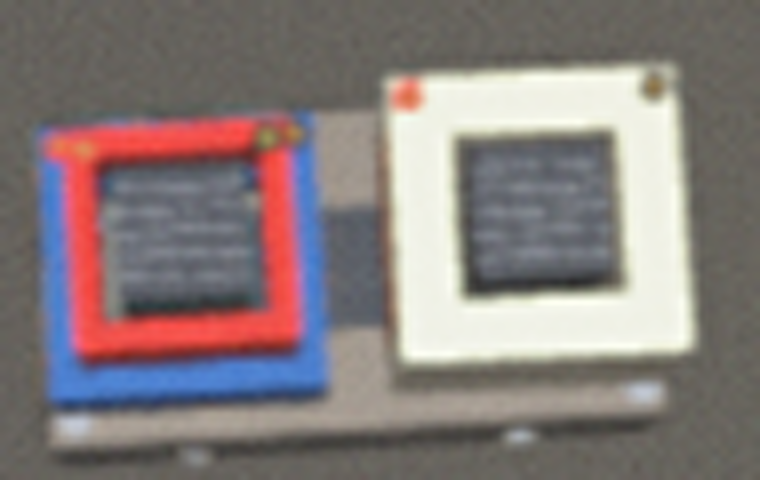

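The crop shows both leg tops, centred at about crop (184,232) and (541,215). That puts the core near (505.5, -27.6) with yaw 0.05. Red comes off next.

```bash
cat >> h.py <<'E'
CORE=np.array([505.5,-27.6,.05]); LEG=loc(CORE,0,40)
E
python3 - <<'E'
from h import *
print(LEG)
pick(*LEG,.05,74.5,72,190,effort=30)
x,y=loc(MAT,-36,0)
place(x,y,MAT[2],8.5,66,190)
bot.goto([420,150,250],rv(.05))
fit('coil_red',[50,50,30],4,shoot=True)
fit('yoke',[30,110,30],4)
fit('coil_blue',[64,64,30],40,near=np.array(LEG))
im=viewer.camera('top'); 
cv2.imwrite("pics/legs2.png",cv2.resize(im[190:320,250:460,::-1],None,fx=3.5,fy=3.5,interpolation=cv2.INTER_CUBIC))
E
```

```text
(np.float64(503.5008332291729), np.float64(12.35001041579865))
gripped t 15.7 ee [504.   12.3  75. ] w 49.8 ff 30.0 F [0.2 0.8 7. ]
lifted t 17.0 ee [503.2  12.4 189.4] w 50.2 ff 30.0 F [ 0.3 -0.5 -2. ]
down t 19.9 ee [ 367.6 -254.6    8.5] w 49.9 ff 30.0 F [-0.  -0.   0.6]
released t 21.8 ee [ 367.2 -254.2  189.4] w 65.9 ff 0.0 F [-0.7 -0.4  0.1]
coil_red ['top'] [ 3.66209e+02 -2.55856e+02  1.64000e-01] 0.103
coil_red ['scene'] [ 3.66399e+02 -2.53138e+02  1.52000e-01] 0.08
coil_red ['top', 'scene'] [ 3.66439e+02 -2.53899e+02  1.37000e-01] 0.098
yoke ['top'] [ 4.44765e+02 -2.49277e+02  8.30000e-02] 0.049
yoke ['scene'] [ 4.44707e+02 -2.47622e+02  9.00000e-02] 0.049
yoke ['top', 'scene'] [ 4.44544e+02 -2.48787e+02  8.50000e-02] 0.054
coil_blue ['top'] [5.04546e+02 1.28790e+01 3.00000e-02] 0.03
coil_blue ['scene'] [ 5.05873e+02  1.65360e+01 -4.30000e-02] 0.186
coil_blue ['top', 'scene'] [5.0482e+02 1.3270e+01 3.9000e-02] 0.119
```

View pics/legs2.png

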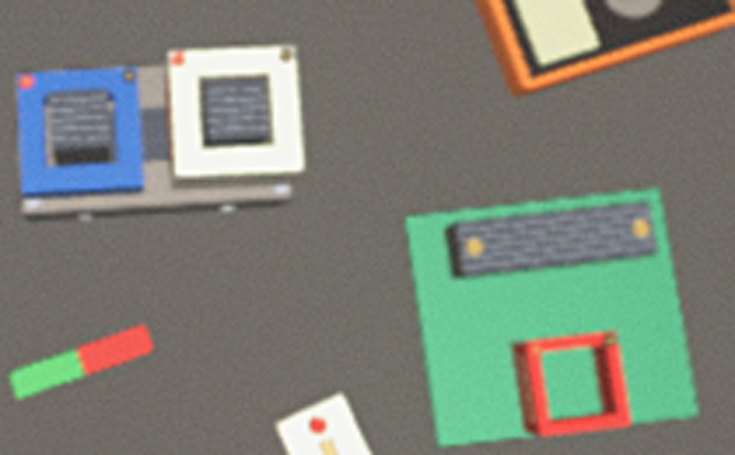

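Both parked pieces lie flat on the mat: yoke at crop (550,240), red at (575,385). Blue is alone on its leg at (82,130). Blue goes to the tray next.

Run:
```python
from h import *
pick(503.8,12.6,.045,44,82,190,effort=35)
place(TRAY[0],TRAY[1],.022,8,74,190)
bot.goto([420,50,250],rv(.05))
fit('coil_blue',[64,64,30],4,shoot=True,near=TRAY[:2])
fit('coil_yellow',[64,64,30],8)
fit('coil_black',[64,64,30],8)
im=viewer.camera('top'); 
cv2.imwrite("pics/y.png",cv2.resize(im[165:325,90:340,::-1],None,fx=3.2,fy=3.2,interpolation=cv2.INTER_CUBIC))
```

```text
gripped t 26.6 ee [504.3  12.5  44.5] w 63.8 ff 35.0 F [0.5 0.4 6.3]
lifted t 28.2 ee [503.6  12.6 189.5] w 63.8 ff 35.0 F [-0.3 -0.5 -3.4]
down t 31.0 ee [400.8 244.6   8. ] w 63.8 ff 35.0 F [0.  0.9 1.6]
released t 32.8 ee [400.4 244.3 189.3] w 74.0 ff 0.0 F [ 0.6  0.7 -0.2]
coil_blue top missing
coil_blue ['scene'] [3.97540e+02 2.47714e+02 7.00000e-03] 0.033
coil_yellow ['top'] [ 5.91056e+02  3.69118e+02 -5.27000e-01] 0.77
coil_yellow ['scene'] [5.70764e+02 3.32347e+02 1.42000e-01] 0.162
coil_yellow ['top', 'scene'] [5.71727e+02 3.30490e+02 1.31000e-01] 0.479
coil_black ['top'] [6.45448e+02 2.26227e+02 6.40000e-01] 0.916
coil_black ['scene'] [5.88627e+02 2.47623e+02 2.06000e-01] 0.043
coil_black ['top', 'scene'] [5.89087e+02 2.47316e+02 2.07000e-01] 0.487
```

View pics/y.png

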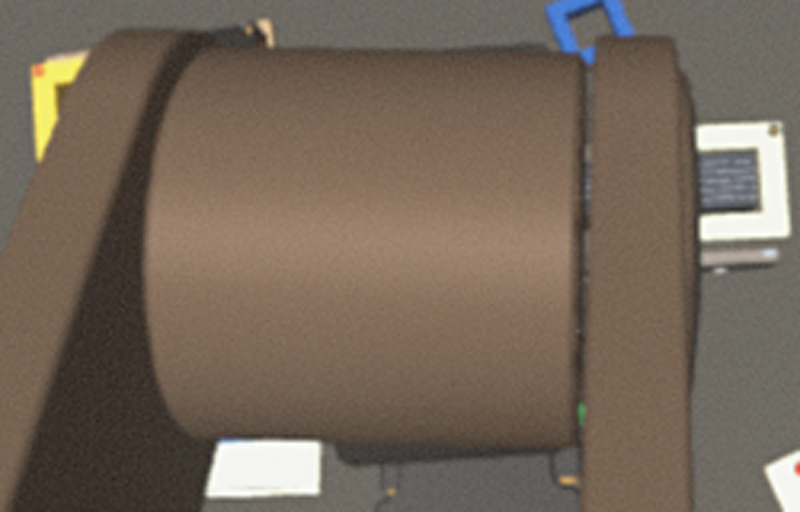

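The arm blocks the top view of yellow, so I'll move it aside and look again.

Run:
```python
from h import *
bot.goto([420,-250,250],rv(-.5))
fit('coil_blue',[64,64,30],4,shoot=True,near=TRAY[:2])
fit('coil_yellow',[64,64,30],8)
fit('coil_black',[64,64,30],8)
im=viewer.camera('top'); 
big=cv2.resize(im[165:235,90:190,::-1],None,fx=8,fy=8,interpolation=cv2.INTER_CUBIC)
for p in([572.9,323,.13],):
    q=proj('top',box(*p,[64,64,30],8))[1::2][[0,1,3,2]]
    cv2.polylines(big,[((q-[90,165]+.5)*8).astype(np.int32)],True,(255,0,255),1)
cv2.imwrite("pics/y2.png",big)
```

```text
coil_blue ['top'] [3.99340e+02 2.44547e+02 3.30000e-02] 0.03
coil_blue ['scene'] [3.97898e+02 2.48247e+02 4.90000e-02] 0.047
coil_blue ['top', 'scene'] [3.99062e+02 2.45029e+02 3.50000e-02] 0.059
coil_yellow ['top'] [5.73237e+02 3.22854e+02 1.12000e-01] 0.032
coil_yellow ['scene'] [5.71363e+02 3.28255e+02 7.60000e-02] 0.115
coil_yellow ['top', 'scene'] [5.73403e+02 3.23574e+02 1.16000e-01] 0.108
coil_black ['top'] [5.88710e+02 2.44872e+02 1.22000e-01] 0.052
coil_black ['scene'] [5.87939e+02 2.47772e+02 1.26000e-01] 0.09
coil_black ['top', 'scene'] [5.88866e+02 2.45432e+02 1.16000e-01] 0.074
```

View pics/y2.png

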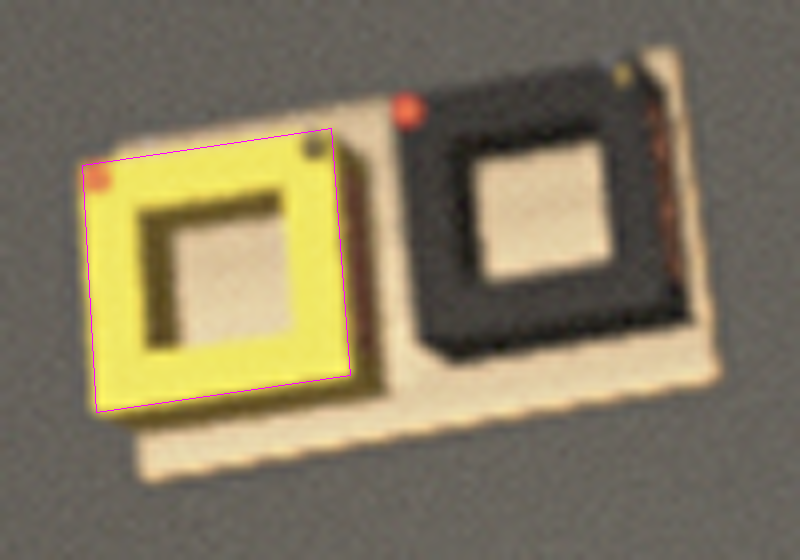

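The magenta outline of the fitted pose matches yellow's top face (crop 82–350, 130–410), so I'll pick it and thread it on.

```bash
cat >> h.py <<'E'
def thread(x,y,th,zt,op):
    over(x,y,190,th); line(x,y,115)
    hit=line(x,y,zt-3,max_speed=50,f_stop=12); s=st('thread hit=%s'%hit)
    return s['ee_pos'][2]
E
python3 - <<'E'
from h import *
pick(573.3,323.2,.12,12.5,82,190,effort=35)
x,y=LEG
z=thread(x+.5,y,CORE[2],44.5,74)
if z<48:
    bot.gripper_to(74); line(x+.5,y,190); bot.goto([420,250,250],rv(.3))
    fit('coil_yellow',[64,64,30],40,shoot=True,near=np.array(LEG))
im=viewer.camera('top'); viewer.camera('scene')
cv2.imwrite("pics/t3.png",cv2.resize(im[180:330,240:460,::-1],None,fx=3.4,fy=3.4,interpolation=cv2.INTER_CUBIC))
E
```

```text
gripped t 40.0 ee [573.6 323.3  13. ] w 64.0 ff 34.9 F [ 0.2 -1.   4.6]
lifted t 41.9 ee [573.1 323.1 189.4] w 63.8 ff 34.9 F [ 0.1 -0.5 -2.2]
thread hit=True t 45.1 ee [503.9  12.4  44.7] w 63.8 ff 35.0 F [-0.2 -0.7  4.8]
coil_yellow ['top'] [5.03004e+02 1.27400e+01 4.80000e-02] 0.033
coil_yellow ['scene'] [ 5.04467e+02  1.66710e+01 -2.70000e-02] 0.168
coil_yellow ['top', 'scene'] [5.03254e+02 1.31170e+01 5.00000e-02] 0.116
```

View pics/t3.png

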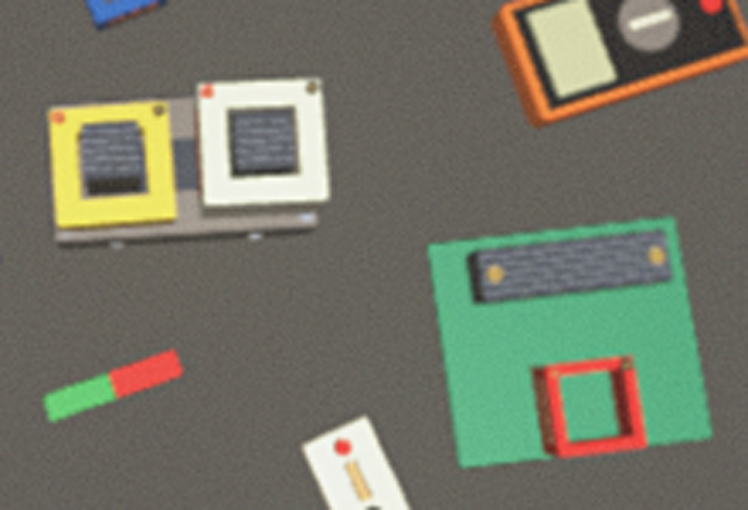

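Yellow is seated on the foot around the bare leg at crop (112,162). Next red goes back, picked up where it was released.

Run:
```python
from h import *
x,y=loc(MAT,-36,0)
pick(x,y,MAT[2],8.5,66,190,effort=30)
x,y=LEG
z=thread(x+.5,y,CORE[2],74.5,66)
if z<78:
    bot.gripper_to(62); line(x+.5,y,190); bot.goto([420,250,250],rv(.3))
    fit('coil_red',[50,50,30],70,shoot=True)
    fit('coil_yellow',[64,64,30],40,near=np.array(LEG))
im=viewer.camera('top'); viewer.camera('scene')
cv2.imwrite("pics/t4.png",cv2.resize(im[180:330,240:460,::-1],None,fx=3.4,fy=3.4,interpolation=cv2.INTER_CUBIC))
```

```text
gripped t 52.0 ee [ 367.6 -254.6    8.9] w 49.8 ff 30.0 F [-0.5 -0.2  7.6]
lifted t 54.0 ee [ 367.3 -254.3  189.6] w 49.7 ff 30.0 F [ 0.1  0.1 -1.6]
thread hit=True t 56.6 ee [503.7  12.4  74.3] w 49.7 ff 30.0 F [-0.3 -0.6  2.4]
coil_red ['top'] [5.02735e+02 1.32810e+01 2.20000e-02] 0.042
coil_red ['scene'] [5.01029e+02 1.48200e+01 4.40000e-02] 0.036
coil_red ['top', 'scene'] [5.02258e+02 1.40770e+01 3.40000e-02] 0.052
coil_yellow ['top'] [5.01351e+02 1.29380e+01 3.90000e-02] 0.036
coil_yellow ['scene'] [ 5.07761e+02  1.49270e+01 -6.80000e-02] 0.288
coil_yellow ['top', 'scene'] [5.02947e+02 1.31460e+01 4.10000e-02] 0.189
```

View pics/t4.png

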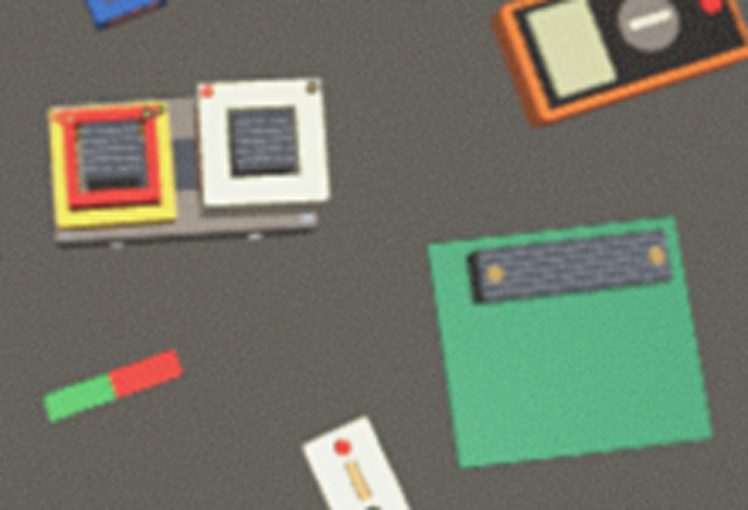

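Red sits on yellow around the leg at crop (112,160), and the mat holds only the yoke. The yoke goes back last.

Run:
```python
from h import *
x,y=loc(MAT,43,0)
pick(x,y,MAT[2],9,60,190,effort=40)
place(505.7,-27,CORE[2],109,46,200,f=10)
bot.goto([420,250,250],rv(.3))
fit('yoke',[30,110,30],104,shoot=True)
fit('coil_white',[64,64,60],40)
fit('coil_blue',[64,64,30],4,near=TRAY[:2],cams=('scene',))
a=viewer.camera('top'); b=viewer.camera('scene')
f=lambda i:cv2.resize(i[:,:,::-1],None,fx=4,fy=4,interpolation=cv2.INTER_CUBIC)
cv2.imwrite("pics/t5.png",np.vstack([f(a[190:262,240:345]),f(b[185:260,205:310])]))
```

```text
gripped t 63.5 ee [ 446.2 -247.6    9.1] w 29.6 ff 40.0 F [-0.5  0.   3.2]
lifted t 65.4 ee [ 446.  -247.5  189.5] w 29.6 ff 40.0 F [ 0.   0.3 -5.5]
down t 67.5 ee [505.9 -27.  108.9] w 29.9 ff 40.0 F [ 0.7 -0.7  4.5]
released t 68.8 ee [505.3 -26.9 199.3] w 45.9 ff 0.0 F [ 0.6 -0.1  0.3]
yoke ['top'] [ 5.04357e+02 -2.83210e+01  4.40000e-02] 0.086
yoke ['scene'] [ 5.03157e+02 -2.57960e+01  2.10000e-02] 0.069
yoke ['top', 'scene'] [ 5.04469e+02 -2.74510e+01  4.00000e-02] 0.087
coil_white ['top'] [ 5.07863e+02 -6.68990e+01  8.00000e-03] 0.024
coil_white ['scene'] [ 5.08691e+02 -6.56930e+01  5.60000e-02] 0.116
coil_white ['top', 'scene'] [ 5.08166e+02 -6.67670e+01  1.40000e-02] 0.077
coil_blue ['scene'] [ 3.9824e+02  2.4704e+02 -9.0000e-03] 0.041
```

View pics/t5.png

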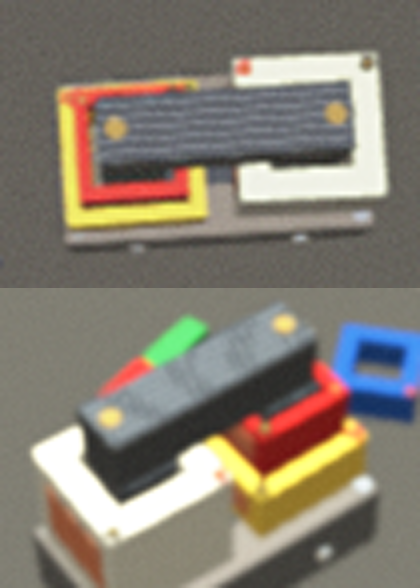

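The yoke lies square across both legs, with its brass rivets at crop (115,128) and (336,112). Red rests on yellow and white is untouched, so I'm handing in.

```bash
python3 -c "
from bench import order
print(order.sign_off())"
```

```text
the job is handed in; nothing more can be done
None
```

The job is handed in: yellow is on blue's old leg with red on top, the yoke lies square across both legs and blue is in the tray. The final pictures agree with this, but sign-off returned no verdict.

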